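Stand the carving chisel in its socket

TASK

Take the chisel that lies half under the low display stand and stand it point down in the hole of the aluminium socket block, fully home. Keep hold of it until its point touches the bottom, gently: do not drop it in or ram it. The sloping rest is there for changing your grip; leave the other things on the bench where they are.

Things in the scene. Friction and masses are not known exactly. Their poses are not given: they have to be found in the camera images.
- chisel: Chisel: straight yellow octagonal bar, 200 mm long, 16 across flats (17.3 over corners), 0.11 to 0.18 kg, balanced near mid-length; the last 12 mm is a blunt steel point tapering to 10 diameter. Origin: on the axis at the point's end; +x runs to the head. Starts lying (axis 8 mm up), point end sticking out 70 to 85 mm from under the stand; pull it out along its length about 130 mm before lifting.
- stand: Low dark wooden stand, fixed: board 200 (x) x 220 (y) mm on two legs 12 thick along its y edges, open at both x ends; 50 mm clear below, board top 62 mm; stone carving on top (to 135 mm high), 65 mm or so back from the -x edge. Origin: centre of its footprint on the table. The chisel's point end sticks out past the -x edge, 100 mm from the origin; the rest of it is under the board.
- socket: Aluminium block (fixed), 80 x 80 x 85 mm tall, one round vertical hole of 21 mm diameter in the middle of the top, 70 mm deep, with a 2 mm chamfer. Origin: centre of the underside, z up.
- socket_mouth (a point): Centre of the socket hole's mouth, on the block's top, 85 mm above the table.
- socket_floor (a point): Centre of the bottom of the socket hole, 15 mm above the table.
- rest: Sloping rest, fixed: base plate 190 (x) x 70 (y) x 8 mm, foot plate and blue V saddle on a post. It holds the chisel at 45 degrees in its x-z plane, point low at the -x end, head up towards +x. The V (90 degrees, open upwards, 40 mm wide at the top) carries the bar from 70 to 115 mm from the point; below and above that the bar is free to grip. Origin: centre of the base's underside, z up.
- chisel_head (a point): Middle of the flat head end of the chisel (red band), 200 mm from the point along its +x.
- rest_foot (a point): On the rest's foot plate (30 mm high along its slope, 32 wide): where the middle of the chisel's point ends up when the bar lies in the V. In the rest's frame at x = -70, z = 24 mm; the bar's axis runs from here along (+x, +z) at 45 degrees.
- jar: Amber jar with a cap, 60 diameter, 85 tall; bystander. Origin: middle of its underside.
- offcut: Terracotta-coloured sandstone offcut, 90 x 60 x 58 mm; bystander. Origin: underside centre.
- knife: Putty knife lying flat; bystander. Origin: middle of its underside.
- bowl: White bowl, 120 diameter, 50 tall; bystander. Origin: middle of its underside.
- brush: Brush lying flat; bystander. Origin: middle of its underside.
- chip: Small red-brown stone chip, 45 x 35 x 22 mm; bystander. Origin: underside centre.
- mug: Blue mug, 76 diameter, 90 tall; bystander. Origin: middle of its underside.

How it is judged:
On the way:
1. the chisel's point is down on the floor of the hole (within 5 mm) with the bar upright, head up, while the fingers still hold it (z of chisel in the frame of socket_floor below 0.005 m and horizontal distance between chisel and socket_floor below 0.01 m and angle between chisel's own x axis and vertical below 0.13 rad and contact force between the fingers and chisel above 0.5 N), for 0.1 s.
At the end, for the whole second after the job is handed in: The chisel stands at rest in the socket hole, head up, its point within 5 mm of the floor of the hole and within 10 mm of its centre line, its bar within 0.13 rad of vertical, released (z of chisel in the frame of socket_floor below 0.005 m and horizontal distance between chisel and socket_floor below 0.01 m and angle between chisel's own x axis and vertical below 0.13 rad and linear speed of chisel below 0.02 m/s); the robot touches nothing.
It fails at once if the chisel is pressed on the socket block with more than 50 N (contact force between chisel and socket above 50 N).
It fails at once if a bystander is moved more than 40 mm (distance of any of jar, offcut, knife, bowl, brush, chip, mug from where it was at the start of the episode above 0.04 m).
It also fails if it takes over 67 s, if anything falls off the work surface, if the arm or the gripper's body presses on something with over 40 N, if the wrist force passes 120 N, or if a joint passes its speed limit or range.

ROBOT

A 6-joint arm with a two-finger parallel gripper is mounted at the origin on the work surface. World frame = base frame: x ahead of the robot, y to its left, z up, the work surface at z = 0. Lengths are in m, angles in rad, forces in N, time in s.
With the tool pointing down it reaches from about 0.35 to 0.975 m from the base axis. Payload 7.1 kg.
Tool frame: the origin (TCP) lies midway between the tips of the shut fingers; the grasp point (between the pads) lies 19 mm behind it; z points along the fingers, y is the line along which they close (so a half turn about z gives the same grasp; the last joint's range is limited). The gripper opens to 88 mm and grips with 3 to 60 N. Pads are 20 mm wide; open, the fingers measure 115 mm over their backs; the gripper's body (75 mm by 178 mm) begins 61 mm behind the grasp point.
Start: joints at [1.214, 0.423, 1.63, -0, 1.089, -0.019], TCP at [0.207, 0.59, 0.199] pointing down, gripper open.
Joint ranges: [-3, 3], [-0.9, 2.11], [0.09, 2.58], [-1.31, 4.45], [0.11, 2.69], [-2.54, 2.54]. Speed limits (rad/s): [2.39, 2.39, 3.01, 3.14, 3.14, 3.14].

INTERFACE

Orientations are given as a unit quaternion [w, x, y, z].
In Python, from station import move_pose, movel, movej, command_gripper, wait, inverse_kinematics, read_camera, camera_info, MotionError, job_done, get_time, get_joint_pos, get_qvel, get_effort, get_tcp_pos, get_ee_rot, get_ft_force, get_ft_torque, get_grip_width, get_finger_force gives the robot as it stands. Calls block until the motion is done:
- move_pose(position, orientation): joint-space move of the TCP to a pose.
- movel(position, frame=None, v=0.15, until_force=None): straight line of the TCP; frame=None keeps the orientation; v is the mean speed in m/s. With until_force (N) it stops when the force on the tool has changed by that much, and returns True; else False.
- movej(angles): joint-space move.
- command_gripper(opening): opening from 0.0 (shut) to 1.0 (fully open); the grip force is fixed at half the most; returns when the fingers have stopped.
- wait(seconds).
- inverse_kinematics(position, orientation): joint angles nearest the present ones, or None.
- read_camera(name): name is "scene" or "top" or "wrist"; returns the picture (480x640x3 uint8, red, green, blue); there is no depth.
- camera_info(name): a dict with "intrinsics" (3x3 intrinsics, pixels), "dist" ([k1, k2, p1, p2, k3] as OpenCV has them; the pictures are not rectified), "T" (4x4, takes a point from camera to world coordinates); the wrist camera has in their place "tool_from_camera" (4x4, takes a point from camera to tool coordinates, whose origin is the TCP and whose axes are the flange's). Camera axes: x right, y up, looking along -z (the intrinsics and any distortion apply to the point x, -y, -z); pixel columns grow to the right and rows downward; lengths in m; the calibration is good to about 2 mm. A picture is of the moment at which its call begins: read the wrist's pose just before it. camera_info takes no time and is no camera call.
A pose or a line that the arm cannot do raises MotionError and nothing moves.
- job_done(): hands the job in; it is judged then, once.
Readings, each from a call of its own:
- get_time(): time.
- get_joint_pos(): joint angles.
- get_qvel(): joint speeds.
- get_effort(): joint torques, N m.
- get_tcp_pos(): TCP position.
- get_ee_rot(): TCP orientation.
- get_ft_force(): force on the tool from outside, world axes, zero at the start.
- get_ft_torque(): the same for the moment, N m.
- get_grip_width(): opening from 0.0 (shut) to 1.0 (fully open).
- get_finger_force(): force on a finger pad.
Only numpy, scipy, OpenCV 4.12 (cv2) and the standard library are available. Lean on these libraries where they do the work, as an engineer would, in place of code of your own. Each camera call takes 0.05 s, during which the arm holds its last target. There are 200 camera calls.

## Working session

There is one attempt and no reset: what is moved stays moved. The work goes in short steps, each a Python script; the robot and the scene stay as the last script left them, time stands still between calls to the robot, and variables do not carry over. Pictures are saved under pics/ and viewed, at most 10 in all, crops included, and the job is handed in when it is done.

```bash
ls; mkdir -p pics
python3 - <<'E'
from station import *
import cv2,numpy as np
for n in ("scene","top"):
    im=read_camera(n); cv2.imwrite(f"pics/{n}0.png",im[:,:,::-1]); i=camera_info(n)
    print(n,np.round(i["intrinsics"],1).tolist(),i["dist"],np.round(i["T"],3).tolist())
i=camera_info("wrist");print({k:np.round(v,3).tolist() for k,v in i.items()}); print(get_time())
E
```

```text
pics
scene [[456.1, 0.0, 310.7], [0.0, 456.1, 242.6], [0.0, 0.0, 1.0]] [0.0157948 0.        0.        0.        0.       ] [[-0.292, -0.638, 0.712, 1.363], [0.956, -0.187, 0.225, 0.208], [-0.01, 0.747, 0.665, 0.794], [0.0, 0.0, 0.0, 1.0]]
top [[572.0, 0.0, 317.0], [0.0, 572.0, 241.9], [0.0, 0.0, 1.0]] [0.0225827 0.        0.        0.        0.       ] [[-0.016, 0.994, -0.108, 0.41], [-1.0, -0.017, -0.011, -0.041], [-0.013, 0.108, 0.994, 1.808], [0.0, 0.0, 0.0, 1.0]]
{'intrinsics': [[343.73, 0.0, 320.144], [0.0, 343.73, 237.851], [0.0, 0.0, 1.0]], 'dist': [-0.032, 0.0, 0.0, 0.0, 0.0], 'tool_from_camera': [[0.0, 0.967, 0.256, 0.07], [1.0, 0.0, -0.0, 0.001], [-0.0, 0.256, -0.967, -0.185], [0.0, 0.0, 0.0, 1.0]]}
0.1
```

View pics/top0.png

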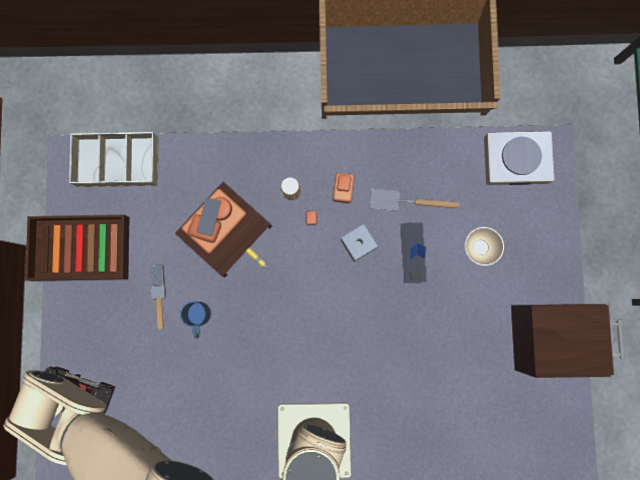

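View pics/scene0.png

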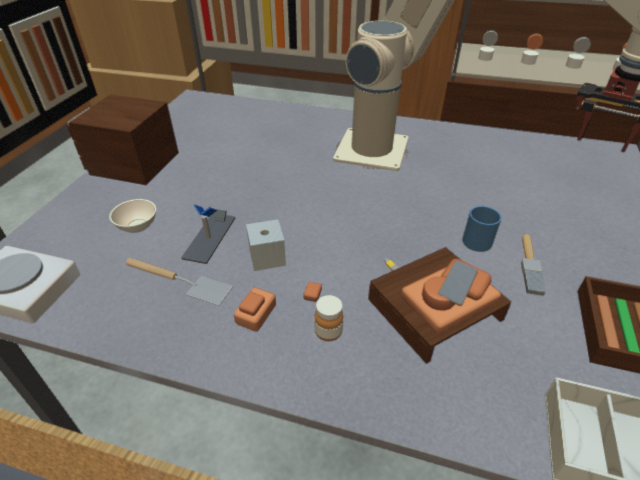

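Top: chisel tip is at about (265,265) and leaves the stand at about (248,250). The hole is at (361,240) and the rest at (413,252), with its blue saddle at (417,250). Scene: the rest's foot end faces the robot. Next I'll get coarse positions and check whether the arm can reach with the tool tilted.

```bash
cat > h.py <<'E'
from station import *
import cv2,numpy as np
from scipy.spatial.transform import Rotation as R
def q(Rm): a=R.from_matrix(Rm).as_quat(); return [a[3],a[0],a[1],a[2]]
def rm(qq): return R.from_quat([qq[1],qq[2],qq[3],qq[0]]).as_matrix()
def frame(z,y):
    z=np.array(z,float);z/=np.linalg.norm(z);y=np.array(y,float);y-=z*(y@z);y/=np.linalg.norm(y)
    return np.c_[np.cross(y,z),y,z]
def camT(n):
    i=camera_info(n)
    if n!="wrist": return np.array(i["T"])
    T=np.eye(4);T[:3,:3]=rm(get_ee_rot());T[:3,3]=get_tcp_pos()
    return T@np.array(i["tool_from_camera"])
def grab(n,f=None):
    T=camT(n); im=read_camera(n)
    if f: cv2.imwrite("pics/"+f,im[:,:,::-1]); np.save("pics/"+f+".npy",T)
    return im,T
def ray(n,uv,T):
    i=camera_info(n); p=cv2.undistortPoints(np.array(uv,float).reshape(-1,1,2),np.array(i["intrinsics"]),np.array(i["dist"],float)).reshape(-1,2)
    return T[:3,3],np.c_[p[:,0],-p[:,1],-np.ones(len(p))]@T[:3,:3].T
def plane(n,uv,z,T):
    o,d=ray(n,uv,T); return o+d*((z-o[2])/d[:,2:])
E
python3 - <<'E'
from h import *
T=camT("top")
for nm,uv,z in [("tip",(265,265),.008),("edge",(248,250),.008),("hole",(361,240),.085),("restlow",(414,282),.008),("resthi",(413,223),.008),("saddle",(417,250),.1),("offcut",(344,187),.05),("mug",(196,314),.09)]:
    print(nm,plane("top",uv,z,T).round(3))
h=plane("top",(361,240),.085,T)[0]
for tilt in (0,30,45,60,75,90):
    out=[]
    for yaw in range(-180,180,15):
        a=np.radians(yaw);t=np.radians(tilt)
        z=[np.cos(a)*np.sin(t),np.sin(a)*np.sin(t),-np.cos(t)]
        for s in (1,-1):
            F=frame(z,s*np.array([-np.sin(a),np.cos(a),0])) 
            ok=[inverse_kinematics(list(h[:2]+0)+[0]if 0 else (np.array([h[0],h[1],zz])+.019*F[:,2]).tolist(),q(F)) is not None for zz in (.135,.21)]
            if all(ok): out.append(yaw*(1) if s>0 else f"{yaw}-")
    print(tilt,out)
E
```

```text
tip [[0.535 0.144 0.008]]
edge [[0.584 0.197 0.008]]
hole [[ 0.601 -0.155  0.085]]
restlow [[ 0.474 -0.323  0.008]]
resthi [[ 0.661 -0.326  0.008]]
saddle [[ 0.566 -0.321  0.1  ]]
offcut [[ 0.772 -0.109  0.05 ]]
mug [[0.387 0.342 0.09 ]]
0 [-180, '-180-', -165, '-165-', -150, '-150-', -135, -120, -105, -90, -75, -60, '-60-', -45, '-45-', -30, '-30-', -15, '-15-', 0, '0-', 15, '15-', 30, '30-', '45-', '60-', '75-', '90-', '105-', 120, '120-', 135, '135-', 150, '150-', 165, '165-']
30 [-180, '-180-', -165, '-165-', -150, '-150-', -135, '-135-', -120, '-120-', -105, -90, -75, -60, -45, -30, -15, '-15-', '0-', '15-', '30-', '45-', '60-', '75-', 90, '90-', 105, '105-', 120, '120-', 135, '135-', 150, '150-', 165, '165-']
45 [-180, '-180-', -165, '-165-', -150, '-150-', -135, '-135-', -120, '-120-', -105, '-105-', -90, -75, '0-', '15-', '30-', '45-', '60-', 75, '75-', 90, '90-', 105, '105-', 120, '120-', 135, '135-', 150, '150-', 165, '165-']
60 [-180, '-180-', -165, '-165-', -150, '-150-', -135, '-135-', -120, '-120-', -105, '-105-', -90, '-90-', -45, '-45-', -30, '-30-', -15, '-15-', 0, '0-', 15, '15-', 30, '30-', 45, '45-', 60, '60-', 75, '75-', 90, '90-', 105, '105-', 120, '120-', 135, '135-', 150, '150-', 165, '165-']
75 [-180, '-180-', -165, '-165-', -150, '-150-', -135, '-135-', -120, '-120-', -105, '-105-', -90, '-90-', -45, '-45-', -30, '-30-', -15, '-15-', 0, '0-', 15, '15-', 30, '30-', 45, '45-', 60, '60-', 75, '75-', 90, '90-', 105, '105-', 120, '120-', 135, '135-', 150, '150-', 165, '165-']
90 [-180, '-180-', -165, '-165-', -150, '-150-', -135, '-135-', -120, '-120-', -105, '-105-', -60, '-60-', -45, '-45-', -30, '-30-', -15, '-15-', 0, '0-', 15, '15-', 30, '30-', 45, '45-', 60, '60-', 75, '75-', 90, '90-', 105, '105-', 120, '120-', 135, '135-', 150, '150-', 165, '165-']
```

```bash
python3 - <<'E'
from h import *
h=np.array([.68,.73,0]);h/=np.linalg.norm(h)
F=frame([0,0,-1],np.cross([0,0,-1],h))
move_pose([.601,-.155,.25],q(frame([0,0,-1],np.cross([0,0,-1],[1,0,0])))); print(get_joint_pos(),get_time())
grab("wrist","w_sock.png")
move_pose([.53,.135,.22],q(F)); print(get_joint_pos(),get_time())
grab("wrist","w_chis.png")
E
python3 -c "
import cv2,numpy as np
cv2.imwrite('pics/both.png',cv2.resize(np.hstack([cv2.imread('pics/w_sock.png'),cv2.imread('pics/w_chis.png')]),(800,300)))"
```

```text
[-2.70358324e-01  3.65059244e-01  1.59377512e+00  1.43095520e-04
  1.18288133e+00  1.29908250e+00] 3.0667
[ 2.26579443e-01  2.84136774e-01  1.78402303e+00 -3.36849651e-04
  1.07280881e+00  9.77955584e-01] 4.2667
```

View pics/both.png

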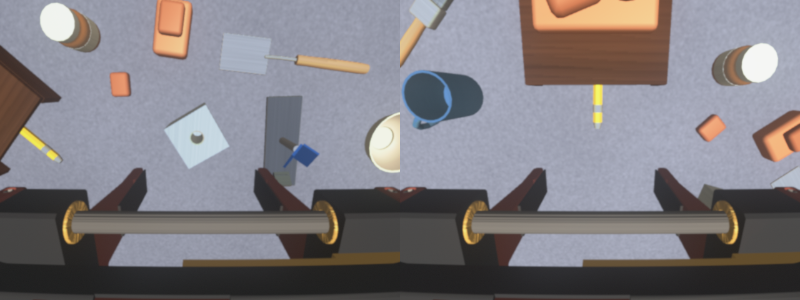

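Left: the hole is at about (315,219) at full resolution. Right: the chisel runs near column 317 from row 134 at the board edge to a tip at about row 205. Next I'll measure both by mask.

Run:
```python
from h import *
im=cv2.imread("pics/w_chis.png");T=np.load("pics/w_chis.png.npy")
hsv=cv2.cvtColor(im,cv2.COLOR_BGR2HSV)
m=cv2.inRange(hsv,(22,120,120),(35,255,255));m[:,:250]=0;m[:,400:]=0;m[300:]=0
ys,xs=np.nonzero(m);print(ys.min(),ys.max(),xs.min(),xs.max())
for r in range(130,214,4):print(r,hsv[r,310:326:2].tolist()) if r>180 else None
vx,vy,x0,y0=cv2.fitLine(np.c_[xs,ys].astype(np.float32),cv2.DIST_HUBER,0,.01,.01).ravel()
P=plane("wrist",[(x0+vx/vy*(r-y0),r) for r in (ys.min(),ys.max(),206)],.008,T);print(P.round(4)); d=P[2]-P[0];print(d/np.linalg.norm(d),"len",np.linalg.norm(d))
cv2.imwrite("pics/cr1.png",cv2.resize(im[120:230,260:380],None,fx=3,fy=3,interpolation=0))
im=cv2.imread("pics/w_sock.png");T=np.load("pics/w_sock.png.npy")
g=cv2.cvtColor(im,cv2.COLOR_BGR2GRAY)
cv2.imwrite("pics/cr2.png",cv2.resize(im[150:280,250:380],None,fx=3,fy=3,interpolation=0))
a=cv2.imread("pics/cr1.png");b=cv2.imread("pics/cr2.png");o=np.zeros((390,760,3),np.uint8);o[:330,:360]=a;o[:,370:760]=b;cv2.imwrite("pics/cr.png",o)
```

```text
134 195 310 322
182 [[23, 150, 233], [27, 156, 240], [30, 141, 245], [30, 137, 246], [30, 142, 244], [27, 156, 244], [25, 126, 237], [4, 10, 182]]
186 [[23, 151, 234], [27, 159, 240], [30, 143, 245], [30, 140, 246], [30, 145, 244], [28, 159, 244], [25, 127, 237], [9, 10, 181]]
190 [[23, 149, 234], [27, 158, 240], [30, 143, 245], [30, 141, 246], [30, 147, 244], [27, 160, 244], [25, 128, 237], [11, 11, 179]]
194 [[23, 146, 230], [27, 153, 239], [30, 141, 245], [30, 137, 246], [30, 143, 244], [27, 152, 243], [25, 121, 234], [8, 6, 178]]
198 [[18, 8, 150], [32, 18, 180], [71, 10, 199], [99, 17, 205], [93, 13, 200], [34, 10, 183], [132, 8, 163], [116, 25, 176]]
202 [[120, 14, 164], [33, 13, 173], [86, 9, 194], [105, 20, 204], [86, 9, 193], [23, 6, 171], [116, 22, 175], [115, 27, 180]]
206 [[115, 26, 187], [115, 17, 178], [110, 21, 185], [109, 23, 189], [109, 15, 182], [116, 20, 178], [115, 26, 183], [115, 27, 181]]
210 [[116, 28, 182], [115, 27, 180], [115, 27, 179], [115, 27, 178], [115, 27, 178], [115, 27, 178], [117, 27, 178], [115, 27, 179]]
[[0.5843 0.1997 0.008 ]
 [0.5376 0.1503 0.008 ]
 [0.5288 0.1409 0.008 ]]
[-0.68621777 -0.72739616  0.        ] len 0.08088274037802466
```

View pics/cr.png

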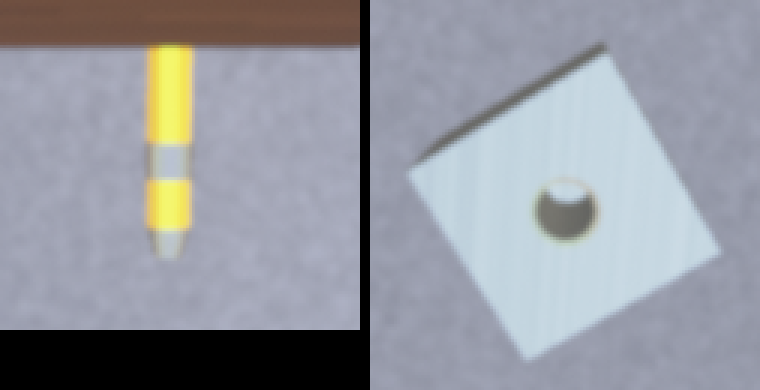

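Chisel tip is at (0.529, 0.142), with its axis along (-0.686, -0.727) towards the point. Next I'll grip near the point, pull out 150 mm, release and measure again.

```bash
cat >> h.py <<'E'
def chisel(f):
    im,T=grab("wrist",f); hsv=cv2.cvtColor(im,cv2.COLOR_RGB2HSV)
    m=cv2.inRange(hsv,(22,110,120),(35,255,255)); m[300:]=0
    m=cv2.morphologyEx(m,cv2.MORPH_CLOSE,np.ones((15,15)))
    n,l,s,c=cv2.connectedComponentsWithStats(m); k=1+np.argmax(s[1:,4]); ys,xs=np.nonzero(l==k)
    vx,vy,x0,y0=cv2.fitLine(np.c_[xs,ys].astype(np.float32),cv2.DIST_HUBER,0,.01,.01).ravel()
    P=plane("wrist",[(x0+vx/vy*(r-y0),r) for r in (ys.min(),ys.max()+.5)],.008,T)
    d=P[1]-P[0]; L=np.linalg.norm(d); d/=L
    return P[1]+.012*d, -d, L+.012   # tip, head direction, visible length
E
python3 - <<'E'
from h import *
h=np.array([.6862,.7274,0]);tip=np.array([.5294,.1416,0]);F=frame([0,0,-1],np.cross([0,0,-1],h))
p=tip+.035*h
move_pose((p+[0,0,.06]).tolist(),q(F)); movel((p+[0,0,.003]).tolist(),v=.08); print(get_tcp_pos(),get_ft_force())
command_gripper(0.0); print(get_grip_width(),get_finger_force(),get_time())
p2=p-.15*h; movel((p2+[0,0,.003]).tolist(),v=.12); print(get_grip_width(),get_ft_force(),get_time())
command_gripper(0.6); movel((p2+[0,0,.2]).tolist(),v=.2)
t=p2-.035*h; print("expected tip",t, "meas",chisel("w2.png"),get_time())
E
```

```text
[0.55360989 0.1671161  0.00301619] [ 0.40658029  0.01166982 -0.04009674]
0.00661599543755116 0.0 7.225
0.005477819961639832 [ 0.52307093 -0.72040884  0.54797322] 8.625
expected tip [0.42647 0.03249 0.     ] meas (array([0.55250513, 0.16577671, 0.008     ]), array([ 0.68626478,  0.72735181, -0.        ]), np.float64(0.05994583257759921)) 10.7417
```

View pics/w2.png

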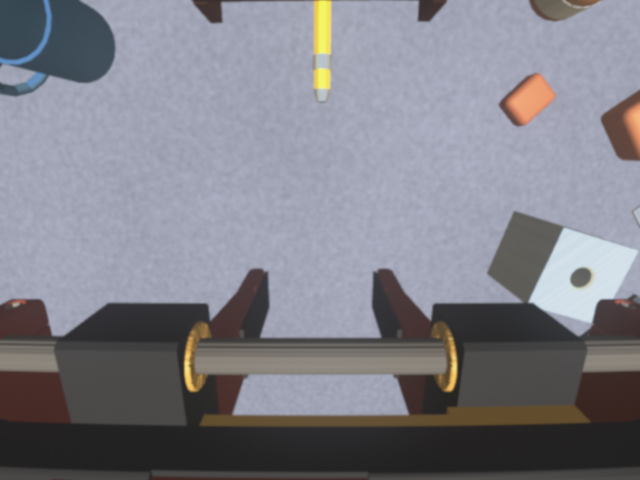

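The jaws closed on nothing and the chisel is still in place, tip at about (321,101). Now to check where it is from several views.

Run:
```python
from h import *
T=np.load("pics/w2.png.npy"); print(T.round(3).tolist(),get_tcp_pos(),get_grip_width(),get_joint_pos())
print("w2 tip,yellow end,yellow top",plane("wrist",[(321,101),(321,89),(322,2)],.008,T).round(4).tolist())
im,Ts=grab("scene","s2.png"); hsv=cv2.cvtColor(im,cv2.COLOR_RGB2HSV); m=cv2.inRange(hsv,(22,110,120),(35,255,255))
n,l,s,c=cv2.connectedComponentsWithStats(m);print([(s[k].tolist(),c[k].round(1).tolist()) for k in range(1,n) if s[k,4]>8])
im,Tt=grab("top","t2.png"); hsv=cv2.cvtColor(im,cv2.COLOR_RGB2HSV); m2=cv2.inRange(hsv,(22,110,120),(35,255,255))
n,l,s,c=cv2.connectedComponentsWithStats(m2);
for k in range(1,n):
    if s[k,4]>8: print(s[k].tolist(),c[k],plane("top",c[k],.012,Tt))
print("scene tip",plane("scene",[(389,263)],.008,Ts))
W=[T,np.load("pics/w_chis.png.npy")]
rs=[ray("wrist",[(321,101)],W[0]),ray("wrist",[(316,206)],W[1]),ray("top",[(265,265)],Tt)]
for a,b in((0,1),(0,2),(1,2)):
    A=np.c_[rs[a][1][0],-rs[b][1][0]];x=np.linalg.lstsq(A,rs[b][0]-rs[a][0],rcond=None)[0];print(rs[a][0]+x[0]*rs[a][1][0],rs[b][0]+x[1]*rs[b][1][0])
cv2.imwrite("pics/c2.png",cv2.resize(im[160:340,150:450],(750,450))[:,:,::-1])
```

```text
[[0.727, 0.662, 0.179, 0.498], [-0.686, 0.703, 0.186, 0.11], [-0.003, -0.259, 0.966, 0.384], [0.0, 0.0, 0.0, 1.0]] [0.44960783 0.05785362 0.19889035] 0.6020670730201699 [ 1.01727767e-01  1.69738170e-01  1.99411090e+00 -1.52910580e-05
  9.79982110e-01  8.57993338e-01]
w2 tip,yellow end,yellow top [[0.5292, 0.1425, 0.008], [0.5372, 0.1509, 0.008], [0.5924, 0.2081, 0.008]]
[([262, 0, 10, 47, 323], [266.7, 22.3]), ([386, 260, 8, 8, 37], [389.6, 263.5])]
[246, 248, 12, 11, 50] [251.44 253.26] [[0.57283373 0.18606221 0.012     ]]
[259, 260, 6, 6, 19] [261.36842105 262.52631579] [[0.54300475 0.15487303 0.012     ]]
scene tip [[0.53923363 0.14936359 0.008     ]]
[0.52880809 0.14204734 0.01285456] [0.52945538 0.14138405 0.01284979]
[ 0.54003289  0.1539864  -0.12416293] [ 0.54446068  0.15741333 -0.12350159]
[0.53166512 0.14341335 0.03052892] [0.5337194  0.14157516 0.03048315]
```

View pics/c2.png

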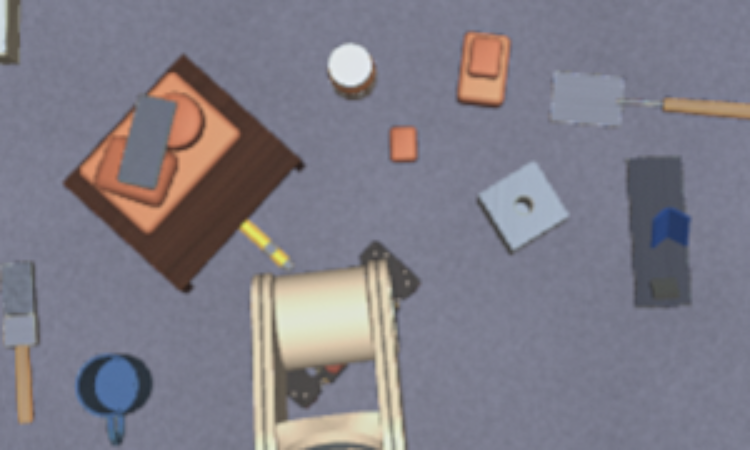

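The chisel hasn't moved and the position is confirmed, so the height or the closing is suspect. I'll feel for the table with the fingertips, close in steps and look again.

Run:
```python
from h import *
h=np.array([.6862,.7274,0]);tip=np.array([.5292,.1420,0]);F=frame([0,0,-1],np.cross([0,0,-1],h))
p=tip+.035*h
command_gripper(0.5)
move_pose((p+[0,0,.08]).tolist(),q(F))
movel((p+[0,0,.006]).tolist(),v=.1); print(get_tcp_pos())
print(movel((p+[0,0,-.008]).tolist(),v=.02,until_force=4),get_tcp_pos(),get_ft_force(),get_time())
z=get_tcp_pos()[2]; 
movel((p+[0,0,z+.0015]).tolist(),v=.02)
a,_=grab("wrist")
for w in (.3,.22,.15,.0):
    command_gripper(w); print(w,get_grip_width(),get_finger_force(),get_ft_force().round(2),get_time())
b,_=grab("wrist")
cv2.imwrite("pics/ab.png",np.hstack([a[100:400,140:500],b[100:400,140:500]])[:,:,::-1])
```

```text
[0.55363685 0.1675264  0.00643117]
False [ 0.55323697  0.16747406 -0.00801051] [-0.07169917  0.46161733  0.42073965] 13.7583
0.3 0.30193226582797117 0.0 [0.5  0.14 0.02] 14.5583
0.22 0.21807045113500045 0.0 [-0.76 -0.74 -0.39] 14.9167
0.15 0.14890787336216546 0.0 [0.58 0.22 0.27] 15.2667
0.0 0.005429264573566016 0.0 [-0.74 -0.13 -0.93] 15.675
```

View pics/ab.png

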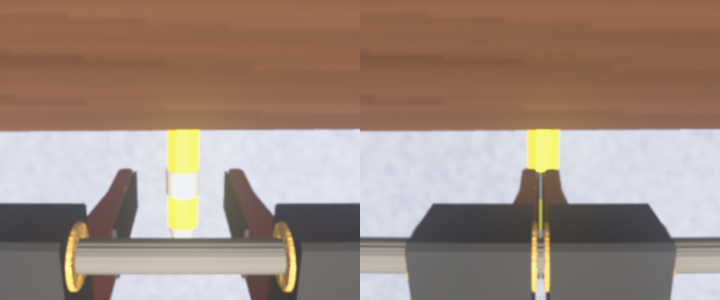

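The closed fingers sit over the bar without touching it, even with the TCP reading at z = -6.5 mm. The real fingertips must be more than 22 mm short of the stated TCP. The finger spacing in the picture agrees: depth is about 0.165 m, not 0.197 m. So I'll find the table by touch instead of trusting the number.

Run:
```python
from h import *
p=np.array(get_tcp_pos()); command_gripper(0.5); f0=get_ft_force()
try:
    print(movel([p[0],p[1],-.05],v=.02,until_force=4),get_tcp_pos(),get_ft_force()-f0,get_time())
    z=get_tcp_pos()[2]; movel([p[0],p[1],z+.003],v=.02)
    command_gripper(0.0); print(get_grip_width(),get_finger_force(),get_tcp_pos(),get_ft_force(),get_time())
except MotionError as e: print(e)
```

```text
True [ 0.55318583  0.1674511  -0.02324001] [-6.11646072e-03 -4.74873096e-01  7.22849167e+00] 17.6
0.17987980605395223 29.96993803884834 [ 0.55315513  0.16746774 -0.02030103] [ 0.67434017 -0.02793023 -0.64560548] 18.4833
```

Contact is at a reading of z = -23 mm, and the grip is now 15.8 mm wide at 30 N, so it's on the bar. The bar axis sits 28 mm behind the reported TCP. I'll use that from here. Now pull, then regrip near mid-length.

Run:
```python
from h import *
h=np.array([.6862,.7274,0]); p=np.array(get_tcp_pos()); p2=p-.15*h
movel(p2.tolist(),v=.12); print(get_grip_width(),get_tcp_pos(),get_time())
command_gripper(0.5); movel((p2+[0,0,.12]).tolist(),v=.25)
p3=p2-.06*h
movel((p3+[0,0,.17]).tolist(),v=.25)
im,T=grab("wrist","w3.png"); print(get_tcp_pos(),get_time())
hsv=cv2.cvtColor(im,cv2.COLOR_RGB2HSV); m=cv2.inRange(hsv,(20,110,120),(36,255,255)); m|=0
n,l,s,c=cv2.connectedComponentsWithStats(m)
for k in range(1,n):
    if s[k,4]>20: print(s[k].tolist(),plane("wrist",[c[k]],.012,T).round(4))
```

```text
0.17573836725751485 [ 0.45085289  0.05864707 -0.02026718] 19.8833
[0.40916031 0.01497154 0.14848662] 21.6583
[312, 0, 19, 148, 2703] [[0.5002 0.1117 0.012 ]]
[312, 164, 17, 20, 307] [[0.4404 0.0492 0.012 ]]
[205, 353, 8, 37, 157] [[ 0.206  -0.0209  0.012 ]]
[428, 354, 8, 36, 116] [[ 0.3834 -0.1888  0.012 ]]
```

View pics/w3.png

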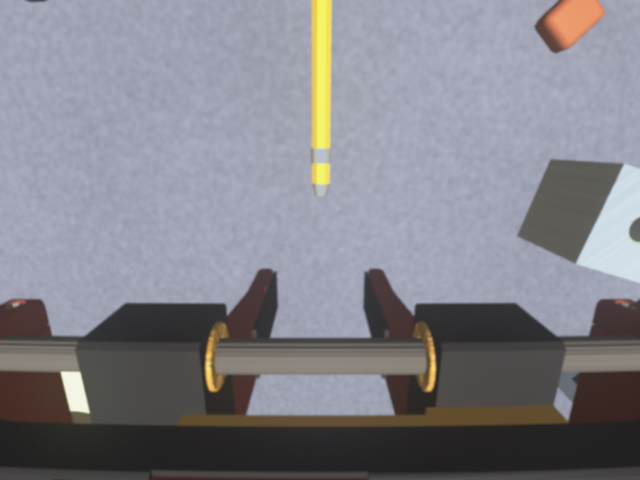

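The chisel is free now, tip at about (320,195). Next: refine the tip and hole, regrip at 118 mm from the point, lift, tip upright with the tool horizontal, and check that over the socket.

Run:
```python
from h import *
T3=np.load("pics/w3.png.npy");T2=np.load("pics/w2.png.npy");Ts=np.load("pics/w_sock.png.npy")
a=plane("wrist",[(320.5,184.5),(321.5,5)],.008,T3); h=a[1]-a[0];h/=np.linalg.norm(h);tip=a[0]-.012*h
im=cv2.imread("pics/w_sock.png");g=cv2.cvtColor(im,cv2.COLOR_BGR2GRAY)
hs=plane("wrist",[(315,220)],.085,Ts)[0];h2=plane("wrist",[(581,278)],.085,T2)[0]
co=plane("wrist",[(262.7,207.3),(329,166.7),(366.7,234),(302.3,270)],.085,Ts)
print("tip",tip,"h",h,"hole",hs,h2,"corners mean",co.mean(0),np.linalg.norm(co-np.roll(co,1,0),axis=1))
F=frame([0,0,-1],np.cross([0,0,-1],h)); g=tip+.118*h
move_pose([g[0],g[1],.06],q(F)); movel([g[0],g[1],-.0203],v=.1)
command_gripper(0.0); print(get_grip_width(),get_finger_force(),get_time())
movel([g[0],g[1],.13],v=.15); print(get_grip_width(),get_ft_force(),get_time())
al=np.arctan2(-.155,.601); z=np.array([np.cos(al),np.sin(al),0]); U=frame(z,np.cross(z,[0,0,1]))
q0=get_joint_pos()
for B in ([.52,-.02,.29],[.601,-.155,.25]):
    t=np.array(B)+.028*z; print(inverse_kinematics(t.tolist(),q(U)))
print(q0); np.save("U.npy",U)
```

```text
tip [0.4249347  0.03251486 0.008     ] h [0.69107911 0.72277913 0.        ] hole [ 0.59699077 -0.14778057  0.085     ] [ 0.59581791 -0.14640025  0.085     ] corners mean [ 0.59639142 -0.14795095  0.085     ] [0.07943467 0.07958218 0.08027093 0.0792855 ]
0.18212602626689783 30.00028064008802 23.875
0.17668815782937136 [-0.67703816  0.40461267 -1.75472218] 25.025
[ 0.19403448  0.61635155  2.56029905  3.58826985  1.60241706 -1.55565483]
[-0.29013952  0.71349361  2.37845094  3.10380992  1.5211836  -1.5689217 ]
[2.05659453e-01 3.68648301e-01 1.91338902e+00 1.73513192e-05
 8.61133208e-01 9.68615377e-01]
```

The outward yaw needs a big wrist flip. I'll compare joint travel across yaws before moving.

Run:
```python
from h import *
q0=get_joint_pos(); H=np.array([.5962,-.1475,0])
for d in range(-180,180,15):
    al=np.radians(d); z=np.array([np.cos(al),np.sin(al),0]); U=frame(z,np.cross(z,[0,0,1]))
    s=[inverse_kinematics((H+[0,0,zz]+.028*z).tolist(),q(U)) for zz in (.27,.133)]
    if all(x is not None for x in s): print(d,*[np.round(x,2) for x in s],round(np.abs(s[0]-q0).max(),2))
```

```text
-180 [-0.18  1.13  0.89 -0.39  2.66 -1.92] [-0.18  1.31  0.82 -0.32  2.56 -1.84] 2.89
-165 [-0.09  1.1   0.96 -0.66  2.55 -2.14] [-0.09  1.28  0.9  -0.57  2.45 -2.03] 3.11
-150 [-0.01  1.05  1.07 -0.84  2.39 -2.26] [-0.01  1.24  1.01 -0.75  2.31 -2.13] 3.22
-135 [ 0.07  0.99  1.22 -0.97  2.22 -2.3 ] [ 0.07  1.18  1.16 -0.9   2.14 -2.17] 3.26
-120 [ 0.14  0.92  1.38 -1.09  2.05 -2.29] [ 0.14  1.12  1.33 -1.03  1.97 -2.15] 3.26
-105 [ 0.2   0.85  1.56 -1.22  1.87 -2.25] [ 0.2   1.07  1.5  -1.18  1.81 -2.09] 3.22
-60 [ 0.23  0.68  2.09  4.44  1.47 -1.93] [ 0.23  0.98  2.02  4.42  1.53 -1.7 ] 4.44
-45 [ 0.15  0.65  2.24  4.09  1.42 -1.77] [ 0.15  1.    2.16  4.07  1.58 -1.55] 4.09
-30 [-0.02  0.65  2.35  3.65  1.45 -1.64] [-0.02  1.04  2.26  3.65  1.71 -1.49] 3.65
-15 [-0.26  0.65  2.4   3.14  1.48 -1.57] [-0.26  1.06  2.3   3.14  1.79 -1.57] 3.14
0 [-0.51  0.65  2.36  2.63  1.46 -1.51] [-0.51  1.04  2.27  2.63  1.72 -1.66] 2.63
15 [-0.68  0.65  2.26  2.19  1.44 -1.38] [-0.68  1.01  2.18  2.2   1.6  -1.61] 2.35
30 [-0.76  0.68  2.11  1.84  1.47 -1.23] [-0.76  0.99  2.04  1.85  1.54 -1.46] 2.2
45 [-0.79  0.72  1.94  1.57  1.57 -1.09] [-0.79  0.99  1.88  1.57  1.57 -1.3 ] 2.06
60 [-0.77  0.78  1.76  1.37  1.71 -0.98] [-0.77  1.02  1.71  1.35  1.67 -1.16] 1.95
75 [-0.73  0.84  1.58  1.21  1.87 -0.91] [-0.73  1.06  1.53  1.17  1.81 -1.07] 1.88
90 [-0.67  0.91  1.41  1.08  2.04 -0.87] [-0.67  1.12  1.35  1.02  1.97 -1.01] 1.84
105 [-0.59  0.98  1.24  0.96  2.22 -0.86] [-0.59  1.17  1.18  0.89  2.13 -0.99] 1.83
120 [-0.52  1.04  1.09  0.83  2.39 -0.9 ] [-0.52  1.23  1.03  0.74  2.3  -1.02] 1.87
135 [-0.43  1.1   0.97  0.65  2.54 -1.01] [-0.43  1.28  0.91  0.57  2.44 -1.12] 1.98
150 [-0.35  1.13  0.89  0.38  2.66 -1.23] [-0.35  1.31  0.83  0.32  2.55 -1.3 ] 2.2
```

Yaw 0 keeps the body clear of the rest. I'll raise, turn upright high up, lower to about 20 mm above the mouth, and check in the scene and top views.

Run:
```python
from h import *
H=np.array([.5962,-.1475,0]); z=np.array([1.,0,0]); U=frame(z,np.cross(z,[0,0,1])); np.save("U.npy",U)
p=get_tcp_pos(); movel([p[0],p[1],.32],v=.25)
a=inverse_kinematics((H+[-.04,0,.34]+.028*z).tolist(),q(U)); print(a)
movej(a); print(get_tcp_pos(),get_grip_width(),get_finger_force(),get_time())
movel((H+[0,0,.085+.025+.118]+.028*z).tolist(),v=.15); print(get_tcp_pos(),get_ft_force(),get_time())
s,_=grab("scene","s4.png"); t,_=grab("top","t4.png")
cv2.imwrite("pics/v4.png",np.hstack([cv2.resize(s[90:300,160:400],(400,350)),cv2.resize(t[160:335,280:480],(400,350))])[:,:,::-1])
```

```text
[-0.57225705  0.41775661  2.4379443   2.55031362  1.33143417 -1.41294086]
[ 0.58447673 -0.14712794  0.34004744] 0.17911279869038232 29.999543633311987 28.1167
[ 0.62407944 -0.14734639  0.22857432] [ 0.50121817  0.55291577 -1.81895045] 29.0583
```

View pics/v4.png

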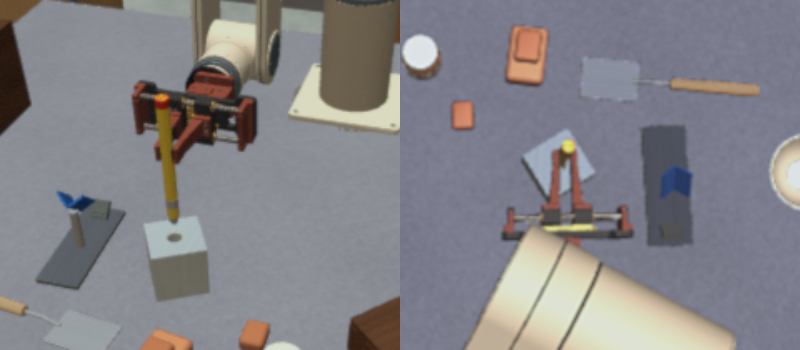

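The chisel is upright above the hole. In the scene view the tip is at about (264,222) and the hole at about (265,233). Now to compare the measured pixels with the projected positions.

Run:
```python
from h import *
T=camT("scene");i=camera_info("scene")
def proj(P):
    P=np.atleast_2d(P);c=(P-T[:3,3])@T[:3,:3];c=c*[1,-1,-1]
    return cv2.projectPoints(c,np.zeros(3),np.zeros(3),np.array(i["intrinsics"]),np.array(i["dist"],float))[0].reshape(-1,2)
H=[.5962,-.1475]
print("pred tip,head,hole",proj([H+[.1105],H+[.3105],H+[.085]]).round(1).tolist())
im=cv2.imread("pics/s4.png");hsv=cv2.cvtColor(im,cv2.COLOR_BGR2HSV)
m=cv2.inRange(hsv,(15,110,90),(36,255,255));m[:,:235]=0;m[:,290:]=0;m[:140]=0;m[230:]=0
ys,xs=np.nonzero(m);vx,vy,x0,y0=cv2.fitLine(np.c_[xs,ys].astype(np.float32),cv2.DIST_HUBER,0,.01,.01).ravel()
print("yellow rows",ys.min(),ys.max(),"line col at 150,200,222,233",[round(float(x0+vx/vy*(r-y0)),1) for r in(150,200,222,233)])
P=proj([H+[.1105],H+[.3105]]);print("pred col at",[round(float(np.interp(r,P[::-1,1],P[::-1,0])),1) for r in(150,200,222)])
g=im[225:243,252:280].copy();print(cv2.cvtColor(g,cv2.COLOR_BGR2GRAY)[::1,::2])
```

```text
pred tip,head,hole [[264.7, 223.4], [257.3, 148.7], [265.5, 231.6]]
yellow rows 146 221 line col at 150,200,222,233 [257.4, 261.6, 263.5, 264.4]
pred col at [257.4, 262.4, 264.6]
[[186 184 185 185 185 183 177 182 184 183 183 182 182 181]
 [186 185 184 184 185 184 184 183 184 183 182 182 181 182]
 [184 185 184 185 184 183 185 183 184 183 182 183 181 182]
 [184 184 184 185 184 183 183 183 183 182 182 182 181 182]
 [184 184 184 183 184 178 169 177 181 183 182 181 182 183]
 [185 184 185 184 178 152 123 132 163 183 183 181 182 184]
 [183 185 185 184 159 110 103 107 131 182 182 181 183 183]
 [184 185 183 183 142  95 101 106 121 182 181 181 184 182]
 [184 185 184 184 142  92 101 107 135 182 182 182 185 181]
 [185 185 184 185 170 112 110 120 169 182 181 183 183 180]
 [186 183 183 184 183 162 159 170 179 181 181 183 181 179]
 [185 184 183 184 183 181 180 180 183 181 182 184 180 180]
 [184 185 184 183 184 184 182 182 182 181 183 183 179 183]
 [184 184 184 183 183 184 182 182 181 181 184 180 179 182]
 [184 183 184 184 183 182 182 182 181 182 184 179 181 181]
 [184 184 184 184 183 182 183 182 181 183 181 178 179 167]
 [183 184 183 183 184 182 181 180 180 181 167 150 143 121]
 [183 184 184 183 181 179 178 166 153 144 122 112 109 101]]
```

The bar's line meets the hole centre to under a pixel (264.4 against 264.5), so I'll insert with a force guard.

Run:
```python
from h import *
p=np.array(get_tcp_pos())
hit=movel((p-[0,0,.082]).tolist(),v=.05,until_force=6); print(hit,get_tcp_pos()-p,get_ft_force(),get_time())
if not hit:
    hit=movel((p-[0,0,.105]).tolist(),v=.012,until_force=4); print(hit,get_tcp_pos()-p,get_ft_force(),get_ft_torque(),get_finger_force(),get_time())
```

```text
False [ 3.76077060e-05 -3.09858645e-05 -8.16260755e-02] [-0.31123511 -0.11693887 -1.15280107] 30.925
True [ 1.75558098e-04 -5.60127119e-05 -9.71403829e-02] [-0.50889843 -0.18518427  3.09491307] [-0.00526781 -0.09484982 -0.0149094 ] 29.9998091859743 32.1583
```

It touched down after 97 mm (95 expected) at about 4 N, still gripped. Now hold, release, back off and check.

Run:
```python
from h import *
wait(.4); print(get_finger_force(),get_ft_force())
command_gripper(0.45); p=np.array(get_tcp_pos()); U=rm(get_ee_rot())
movel((p-.12*U[:,2]).tolist(),v=.12); print(get_tcp_pos(),get_time())
wait(.3); s,T=grab("scene","s5.png"); grab("top","t5.png")
hsv=cv2.cvtColor(s,cv2.COLOR_RGB2HSV);m=cv2.inRange(hsv,(15,110,90),(36,255,255));m[:,:235]=0;m[:,290:]=0;m[:140]=0
ys,xs=np.nonzero(m);print(ys.min(),ys.max(),xs.mean())
t=cv2.imread("pics/t5.png")
cv2.imwrite("pics/v5.png",np.hstack([cv2.resize(s[90:300,160:400],(400,350))[:,:,::-1],cv2.resize(t[160:335,280:480],(400,350))]))
```

```text
29.99978309031576 [-0.00624241  0.41654982  5.65121575]
[ 0.50421634 -0.14760368  0.13121754] 34.2833
158 234 263.7707641196013
```

View pics/v5.png

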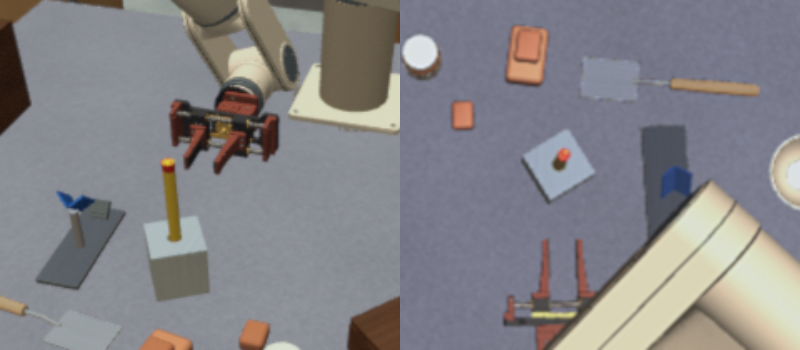

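The chisel stands upright in the hole, head at about (168,162) in the scene crop, which fits a head height of 215 mm. The gripper is clear, so I'll hand in.

```bash
python3 -c "
from station import *
print(job_done(),get_time())"
```

```text
the job is handed in; nothing more can be done
the job is handed in; nothing more can be done
```

The chisel is standing upright in the socket, point on the floor (touched down at about 4 N while held, then released), and I handed the job in after about 34 s. The fingertips turned out about 23 mm short of the stated TCP, so the first two grasps closed on nothing until I found the table by touch, and I turned the bar upright in the air without using the rest.

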